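# Shut the ribbon box, pop open the foil box

## Task

We are finished with the ribbon and need the foil next. Of the three clear touch-latch boxes, first press down the lid of the one left ajar (with the ribbon spool in it) until it latches, and let go; then press the shut lid of the box that holds the foil roll so that it springs ajar. Leave the third box, with the binder clip, shut.

Things in the scene. Friction and masses are not known exactly. Their poses are not given: they have to be found in the camera images.
- ribbon_box_pad (a point): Box with the ribbon spool, starts ajar: lid raised 0.38 rad. The three boxes are alike: clear, 100 deep, 84 wide, 54 high, fixed, white-rimmed clear lid hinged at the far (+x) side. Point: top centre of the lid's round 20 mm dark metal finger pad, 14 mm from the front edge, 83 mm from the hinge; z: lid's normal, x: towards the hinge. Ajar it is 85 mm high; pressing straight down from there works.
- foil_box_pad (a point): Same point on the box with the foil roll (52 mm cylinder), latched shut: pad 55 mm high, z vertical. All three latches are push-push: press the pad to 6 to 10 mm (best 8) below its shut height, 2 to 4 N, hard stop at 10.5 mm, then lift off. A shut lid then springs up to 0.38 rad; an ajar lid comes back up to its shut height and stays. Each such press flips it.
- clip_box_pad (a point): Same point on the box with the binder clip, which starts latched shut (pad 55 mm high, z vertical) and must stay shut.

How it is judged:
By the outcome, as a careful person would: the job done as asked, in the order asked, and still so for the second after the job is handed in, with the robot touching nothing.
It also fails if it takes over 32 s, if anything falls off the work surface, if the arm or the gripper's body presses on something with over 40 N, if the wrist force passes 120 N, or if a joint passes its speed limit or range.

## Robot

A 6-joint arm with a two-finger parallel gripper is mounted at the origin on a cart in front of the work surface, level with it; the furniture and walls round the work are solid. World frame = base frame: x ahead of the robot, y to its left, z up, the work surface at z = 0. Lengths are in m, angles in degrees, forces in N, time in s.
With the tool pointing down it reaches from about 0.4 to 0.825 m from the base axis. Payload 7 kg.
Tool frame: the origin (TCP) lies at the centre of the arm's flange, where the gripper is bolted on; the fingertips stand 178 mm ahead of it and the grasp point (between the pads) lies 159 mm ahead of it (tip_reach is the distance from the TCP to the fingertips, in m); z points along the fingers, y is the line along which they close (so a half turn about z gives the same grasp; the last joint's range is limited). The gripper opens to 88 mm and grips with 3 to 60 N. Pads are 19 mm wide; open, the fingers measure 130 mm over their backs; the gripper's body (78 mm by 193 mm) begins 47 mm behind the grasp point.
Start: joints at [90.648, 20.546, 0.682, 0, -70.136, -16.507], TCP at [0.184, 0.649, 0.405] pointing down, gripper open.
Joint ranges: [-176.03, 176.03], [-82.01, 121.73], [-58.28, 71.71], [-173.87, 95.51], [-174.79, -0.11], [-173.66, 173.66]. Speed limits (degrees/s): [136.94, 136.94, 172.46, 180, 180, 180].

## Interface

Orientations are given as [roll, pitch, yaw] about the fixed x, y, z axes, in that order (R = Rz(yaw) Ry(pitch) Rx(roll)).
In Python, from plant import * gives the robot as it stands.
- The arm moves only by the shell command python3 -m handwheel 'ROWS'. ROWS is JSON, a list of rows, each a list of 7 numbers: the opening, from -1 (shut) to 1 (fully open), then the shift along the tool's x, y, z as a fraction of full scale, then the turn, a rotation vector about the tool's x, y, z as a fraction of full scale. A call has 1 to 5 rows; each row shifts and turns the commanded pose from where the row before left it, along the tool's axes as they then stand; what a row does not reach is not made up. Full scale, the value 1, is 0.025 m for a shift and 6 degrees for a turn. A row lasts 1/8 s, in which the tool goes at most 62.5 mm and 10.7 degrees, less where a joint would pass 70% of its speed; a pose out of reach is approached as far as the arm can. A call with a number of a shift or a turn outside -1 to 1 is refused whole. A call with a gripper value outside its range is refused whole. The fingers move at their own pace and stop on an object; the grip force is fixed at half the most. Time passes only in rows, so rows that do not move let the fingers close. It gives the time, the measured TCP pose, the force, the opening and the grip force at its end, in the units of the state.
- get_obs(): the state, without advancing time (a new reading comes with each control period).
- snapshot(name): name is "scene" or "top" or "wrist"; returns a dict with "color" (384x512x3 uint8, red, green, blue), "fx", "fy", "cx", "cy" (pixels), "R" (3x3) and "t" (3): a world point X has camera coordinates R X + t; the wrist camera has in their place "tool_from_camera" (4x4, takes a point from camera to tool coordinates, whose origin is the TCP and whose axes are the flange's). Camera axes: x right, y down, z forward; pixel columns grow to the right and rows downward; lengths in m; the calibration is good to about 2 mm. The wrist camera is an equidistant fisheye: a pixel r from the principal point sees the ray r / f radians off the axis. A picture is of the moment at which its call begins: read the wrist's pose just before it. There is no depth.
- close_job(): hands the job in; it is judged then, once.
The state is a dict: "clock": time; "joint_pos": joint angles; "qvel": joint speeds; "tau": joint torques, N m; "tool_pos": TCP position; "orientation": TCP orientation; "force": force on the tool from outside, world axes, zero at the start; "moment": the same for the moment, N m; "opening": finger opening in m; "gripper_force": force on a finger pad.
Only numpy, scipy, OpenCV 4.12 (cv2) and the standard library are available. Lean on these libraries where they do the work, as an engineer would, in place of code of your own. Each camera call takes 0.05 s, during which the arm holds its last target. There are 200 camera calls.

## Working session

There is one attempt and no reset: what is moved stays moved. The work goes in short steps, Python scripts to look and compute and a shell command to move; the robot and the scene stay as the last step left them, time stands still between calls to the robot, and variables do not carry over. Pictures are saved under pics/ and viewed, at most 10 in all, crops included, and the job is handed in when it is done.

```bash
mkdir -p pics; python3 - <<'E'
from plant import *
import cv2
o=get_obs();print({k:o[k] for k in("clock","tool_pos","orientation","force","opening")})
for n in("scene","top"):
    s=snapshot(n);cv2.imwrite(f"pics/{n}0.png",s["color"][:,:,::-1]);print(n,s["fx"],s["cx"],s["cy"],s["R"],s["t"])
E
```

```text
{'clock': 0.0, 'tool_pos': array([0.18439993, 0.64912291, 0.40371823]), 'orientation': array([ 1.79905483e+02, -6.89962657e-03, -1.58647481e+01]), 'force': array([-0.39312666,  0.08390615, -0.56974979]), 'opening': 0.08711987625067745}
scene 368.1445043008529 256.46980034731797 195.3953739389902 [[ 0.81317434 -0.58178319  0.01660733]
 [-0.42484718 -0.61283998 -0.66628225]
 [ 0.39780945  0.53474805 -0.7455147 ]] [-0.34504654  0.32867359  0.85301301]
top 491.64253695892097 260.14090776423853 190.68791978560338 [[-0.01731094 -0.99981305 -0.00861349]
 [-0.98804653  0.01842576 -0.15305079]
 [ 0.15318088  0.00586107 -0.98818079]] [0.08301884 0.49398851 1.26509587]
```

View pics/scene0.png

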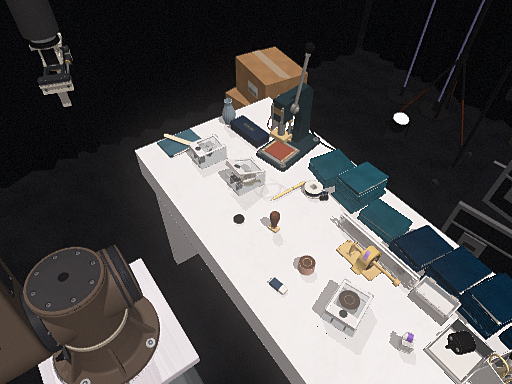

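View pics/top0.png

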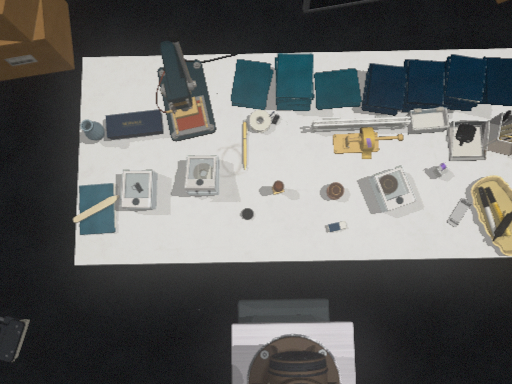

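The top view shows three boxes near (137,190), (201,175) and (393,188). I'll enlarge them to see what each one holds.

```bash
python3 - <<'E'
import cv2,numpy as np
t=cv2.imread("pics/top0.png");s=cv2.imread("pics/scene0.png")
z=lambda im,x,y:cv2.resize(im[y:y+66,x:x+66],(264,264),interpolation=cv2.INTER_CUBIC)
a=np.hstack([z(t,105,158),z(t,168,143),z(t,360,155)]);b=np.hstack([z(s,175,118),z(s,213,142),z(s,315,268)])
cv2.imwrite("pics/crop.png",np.vstack([a,b]))
E
```

```text
(no output)
```

View pics/crop.png

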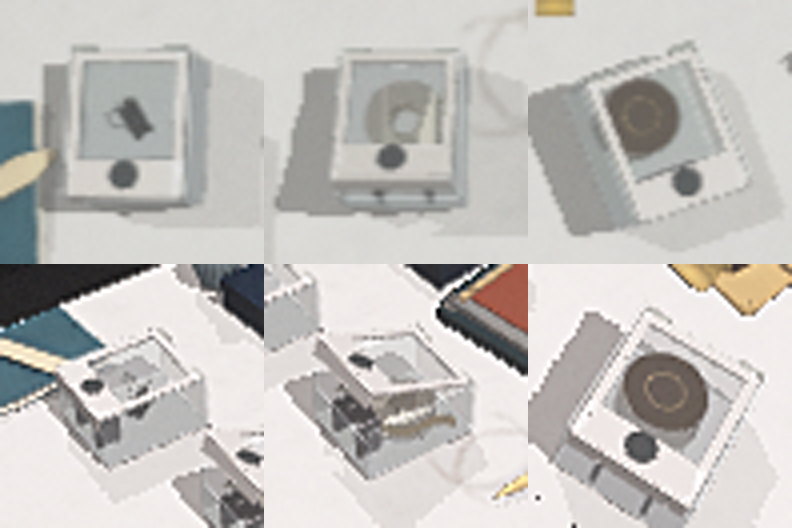

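Left is the clip box (shut), the middle one is ajar and holds the ribbon spool, and the right one, slightly turned, holds the brown roll (foil). Next I measure the pads in both views.

```bash
cat > h.py <<'E'
from plant import *
import cv2,numpy as np
def pad(img,p,r=6):
    g=cv2.cvtColor(img,cv2.COLOR_RGB2GRAY);x,y=map(int,np.round(p))
    w=np.clip(150-g[y-r:y+r+1,x-r:x+r+1].astype(float),0,90)
    yy,xx=np.mgrid[y-r:y+r+1,x-r:x+r+1];w*=(np.hypot(xx-p[0],yy-p[1])<=r)
    return np.array([(w*xx).sum(),(w*yy).sum()])/w.sum()
def ray(s,p):
    d=s["R"].T@np.array([(p[0]-s["cx"])/s["fx"],(p[1]-s["cy"])/s["fy"],1]);return -s["R"].T@s["t"],d
def onz(s,p,z):
    c,d=ray(s,p);return c+d*(z-c[2])/d[2]
def tri(a,p,b,q):
    c1,d1=ray(a,p);c2,d2=ray(b,q);k=np.linalg.lstsq(np.c_[d1,-d2],c2-c1,rcond=None)[0]
    A,B=c1+k[0]*d1,c2+k[1]*d2;return (A+B)/2,np.linalg.norm(A-B)
E
python3 - <<'E'
from h import *
np.set_printoptions(precision=4,suppress=True)
T=snapshot("top");S=snapshot("scene")
for n,p,q,z in(("clip",(135.8,201.5),(197.8,148.5),.055),("ribbon",(199.3,182),(237.3,166.2),.085),("foil",(399.7,200.2),(343,313.7),.055)):
    a=pad(T["color"],p);b=pad(S["color"],q,4 if n!="foil" else 6);print(n,a,b,onz(T,a,z),onz(S,b,z),*tri(T,a,S,b))
# foil box rim corners, top crop: front-left(638,222)/4, front-right(748,187), back-left(592,85), back-right(690,45)
c=[onz(T,(360+(x-528)/4,155+y/4),.054)[:2] for x,y in((638,222),(748,187),(592,85),(690,45))]
print(np.array(c)); m=lambda v:np.degrees(np.arctan2(v[1],v[0]));print(m(c[2]-c[0]),m(c[3]-c[1]),m(c[0]-c[1])-90,m(c[2]-c[3])-90)
print(T["fy"],get_obs()["clock"])
E
```

```text
clip [135.3417 201.1589] [197.6036 147.9485] [0.4712 0.4007 0.055 ] [0.4732 0.4043 0.055 ] [0.4708 0.3994 0.0596] 0.0004391554015779932
ribbon [199.3406 181.6757] [236.9004 165.8244] [0.5145 0.2294 0.085 ] [0.516  0.2329 0.085 ] [0.5136 0.2289 0.0895] 0.0001993284365887585
foil [399.119  199.8489] [342.8722 313.1853] [ 0.462  -0.2873  0.055 ] [ 0.4629 -0.2849  0.055 ] [ 0.4612 -0.2859  0.0592] 0.0005734680717216857
[[ 0.4348 -0.2558]
 [ 0.4563 -0.3285]
 [ 0.5257 -0.2308]
 [ 0.5512 -0.2966]]
15.36502244137043 18.590080650543484 16.528257205288128 21.2051585808029
491.64253695892097 0.2
```

```bash
python3 -m handwheel '[[-1,0.5,1,0,0,0,-0.88],[-1,0.6,1,0,0,0,-0.88],[-1,0.7,1,0,0,0,-0.88],[-1,0.8,1,0,0,0,0],[-1,0.8,1,0,0,0,0]]'; python3 -m handwheel '[[-1,0.8,1,0,0,0,0],[-1,0.8,1,0,0,0,0],[-1,0.8,1,0,0,0,0],[-1,0.8,1,0,0,0,0],[-1,0.8,1,0,0,0,0]]'
```

```text
clock: 0.82
tool_pos: [0.2554, 0.517, 0.4046]
orientation: [180.0, 0.0, -0.0]
force: [0.5, 0.3, 0.2]
opening: 0.0431
gripper_force: 0.0
clock: 1.45
tool_pos: [0.3554, 0.392, 0.4047]
orientation: [-180.0, 0.0, -0.0]
force: [1.1, 0.3, 0.2]
opening: 0.0007
gripper_force: 0.0
```

```bash
python3 -m handwheel '[[-1,0.9,0.95,0.4,0,0,0],[-1,0.9,0.95,0.4,0,0,0],[-1,0.9,0.95,0.4,0,0,0],[-1,0.9,0.95,0.4,0,0,0],[-1,0.9,0.95,0.6,0,0,0]]'; python3 -m handwheel '[[-1,0.85,0.87,0.6,0,0,0],[-1,0.85,0.87,0.6,0,0,0],[-1,0,0,0.6,0,0,0],[-1,0,0,0.4,0,0,0],[-1,0,0,0,0,0,0]]'
python3 - <<'E'
from h import *
o=get_obs();print(o["tool_pos"],o["force"],o["clock"])
s=snapshot("scene");w=snapshot("wrist")
c=cv2.resize(s["color"][130:210,190:290],(640,512),interpolation=cv2.INTER_CUBIC)
cv2.imwrite("pics/s1.png",c[:,:,::-1]);cv2.imwrite("pics/w1.png",w["color"][:,:,::-1])
E
```

```text
clock: 2.08
tool_pos: [0.468, 0.2733, 0.3496]
orientation: [-180.0, -0.0, -0.0]
force: [0.1, 0.2, -0.2]
opening: 0.0005
gripper_force: 0.0
clock: 2.7
tool_pos: [0.5093, 0.231, 0.294]
orientation: [179.9, 0.1, 0.0]
force: [-0.1, 0.1, 0.6]
opening: 0.0005
gripper_force: 0.0
[0.50926103 0.23098313 0.29398407] [-0.08951525  0.0708993   0.61137782] 2.7
```

View pics/s1.png

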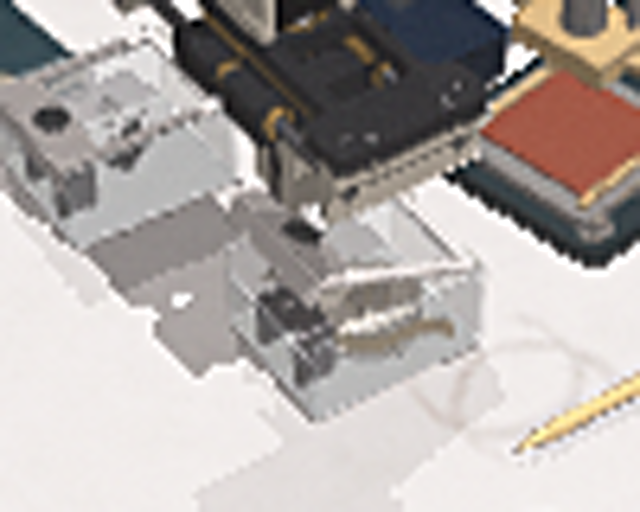

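View pics/w1.png

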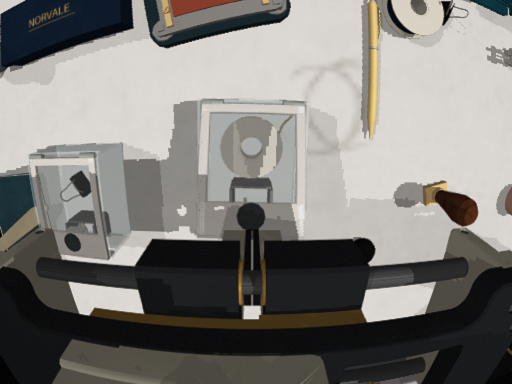

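The scene view shows the closed fingers above the ajar lid. In the wrist view the pad is at (251,216), just past the fingertips on the seam line. I'll check it with the wrist calibration.

```bash
cat >> h.py <<'E'
def wrist(w,p,z,o):
    f=w["fx"];u=np.array([p[0]-w["cx"],p[1]-w["cy"]]);r=np.linalg.norm(u);th=r/f
    d=np.r_[u/r*np.sin(th),np.cos(th)];M=np.array(w["tool_from_camera"])
    from scipy.spatial.transform import Rotation as Ro
    R=Ro.from_euler("xyz",o["orientation"],degrees=True).as_matrix()
    d=R@M[:3,:3]@d;c=R@M[:3,3]+o["tool_pos"];return c+d*(z-c[2])/d[2]
def wproj(w,P):
    M=np.linalg.inv(w["tool_from_camera"]);q=(M@np.r_[P,1])[:3];n=np.hypot(*q[:2]);th=np.arctan2(n,q[2])
    return w["cx"]+w["fx"]*th*q[0]/n,w["cy"]+w["fx"]*th*q[1]/n
E
python3 - <<'E'
from h import *
o=get_obs();w=snapshot("wrist");p=(251,216)
print(wrist(w,p,.085,o),wrist(w,(73,242),.055,o),"tip",wproj(w,[0,0,.178]),wproj(w,[.0095,0,.178]))
E
```

```text
[0.5142773 0.2323499 0.085    ] [0.4714498  0.40350084 0.055     ] tip (np.float64(252.50031071377245), np.float64(243.39800854090538)) (np.float64(252.51634385658022), np.float64(229.09602814627715))
```

```bash
python3 -m handwheel '[[-1,0,0,0.4,0,0,0],[-1,0,0,0.4,0,0,0],[-1,0,0,0.4,0,0,0],[-1,0,0,0.4,0,0,0],[-1,0,0,0.4,0,0,0]]';python3 -m handwheel '[[-1,0,0,0.2,0,0,0],[-1,0,0,0.2,0,0,0],[-1,0,0,0,0,0,0]]'
```

```text
clock: 3.48
tool_pos: [0.5098, 0.2306, 0.2439]
orientation: [180.0, 0.0, -0.0]
force: [-2.0, -0.1, 2.3]
opening: 0.0001
gripper_force: 0.9
clock: 3.85
tool_pos: [0.5098, 0.2306, 0.2344]
orientation: [180.0, 0.0, -0.0]
force: [-1.1, -0.3, 0.4]
opening: 0.0003
gripper_force: 0.7
```

```bash
python3 -m handwheel '[[-1,0,0,0.12,0,0,0],[-1,0,0,0.12,0,0,0],[-1,0,0,0,0,0,0]]';python3 -m handwheel '[[-1,0,0,0.1,0,0,0],[-1,0,0,0,0,0,0],[-1,0,0,0,0,0,0]]'
```

```text
clock: 4.22
tool_pos: [0.51, 0.2307, 0.2286]
orientation: [-180.0, -0.0, -0.0]
force: [-0.1, -0.4, 1.6]
opening: 0.0003
gripper_force: 0.8
clock: 4.6
tool_pos: [0.51, 0.2307, 0.2263]
orientation: [-180.0, -0.0, -0.0]
force: [0.8, -0.9, 1.7]
opening: 0.0005
gripper_force: 0.9
```

```bash
python3 -m handwheel '[[-1,0,0,0.05,0,0,0],[-1,0,0,0,0,0,0],[-1,0,0,0,0,0,0]]';python3 -m handwheel '[[-1,0,0,-0.2,0,0,0],[-1,0,0,-0.3,0,0,0],[-1,0,0,-0.8,0,0,0],[-1,0,0,-1,0,0,0],[-1,0,0,-1,0,0,0]]'
python3 - <<'E'
from h import *
s=snapshot("scene");w=snapshot("wrist");a=cv2.resize(s["color"][130:210,190:270],(384,384),interpolation=cv2.INTER_CUBIC)
cv2.imwrite("pics/s2.png",np.hstack([a,w["color"][:,100:500]])[:,:,::-1])
E
```

```text
clock: 4.97
tool_pos: [0.51, 0.2307, 0.225]
orientation: [-180.0, -0.0, -0.0]
force: [2.4, -0.2, 2.7]
opening: 0.0006
gripper_force: 1.0
clock: 5.6
tool_pos: [0.5094, 0.2304, 0.3083]
orientation: [180.0, 0.1, -0.0]
force: [0.0, 0.0, -0.2]
opening: 0.0004
gripper_force: 0.0
```

View pics/s2.png

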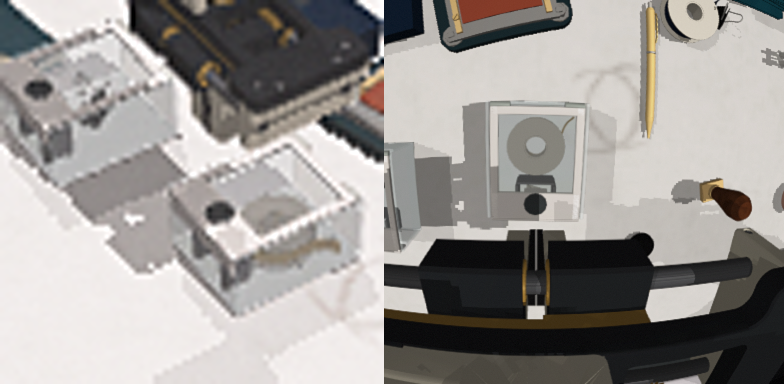

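Ribbon lid is shut: its rim is flat in both views, with the pad at (535,204) in the right half. Now over to the foil box.

```bash
python3 -m handwheel '[[-1,0,1,-0.6,0,0,0],[-1,0,1,-0.6,0,0,0],[-1,0,1,-0.6,0,0,0],[-1,0,1,0,0,0,0],[-1,0,1,0,0,0,0]]';python3 -m handwheel '[[-1,0,1,0,0,0,0],[-1,0,1,0,0,0,0],[-1,0,1,0,0,0,0],[-1,0,1,0,0,0,0],[-1,0,1,0,0,0,0]]';python3 -m handwheel '[[-1,0,1,0,0,0,0],[-1,0,1,0,0,0,0],[-1,0,1,0,0,0,0],[-1,0,1,0,0,0,0],[-1,0,1,0,0,0,0]]';python3 -m handwheel '[[-1,-0.4,1,0,0,0,0],[-1,-0.5,1,0,0,0,0],[-1,0,0,0,0,0,-0.95],[-1,0,0,0,0,0,-0.95],[-1,0,0,0,0,0,-0.95]]'
```

```text
clock: 6.32
tool_pos: [0.5093, 0.1034, 0.3532]
orientation: [-180.0, -0.0, -0.1]
force: [-0.2, -0.3, 0.5]
opening: 0.0001
gripper_force: 0.0
clock: 6.95
tool_pos: [0.509, -0.0215, 0.3529]
orientation: [-180.0, 0.0, -0.1]
force: [1.0, -0.0, -0.1]
opening: 0.0005
gripper_force: 0.0
clock: 7.58
tool_pos: [0.5086, -0.1463, 0.3529]
orientation: [-180.0, 0.0, -0.1]
force: [1.3, 0.9, -0.6]
opening: 0.0009
gripper_force: 0.0
clock: 8.2
tool_pos: [0.486, -0.1955, 0.3529]
orientation: [-180.0, 0.0, 17.2]
force: [0.4, 0.5, 0.6]
opening: 0.0004
gripper_force: 0.0
```

```bash
python3 -m handwheel '[[-1,-0.5,0.79,0.5,0,0,0],[-1,-0.5,0.79,0.5,0,0,0],[-1,-0.5,0.79,0.5,0,0,0],[-1,-0.5,0.79,0.5,0,0,0],[-1,0,0,0,0,0,0]]'
python3 - <<'E'
from h import *
o=get_obs();w=snapshot("wrist");print(o["tool_pos"])
print("tip",wproj(w,[0,0,.178]));g=wproj(w,np.r_[np.array([[.955,.296,0],[.296,-.955,0],[0,0,-1]])@(np.array([.462,-.286,.055])-o["tool_pos"])])
print(g);p=pad(w["color"],g,8);print(p,wrist(w,p,.055,o))
cv2.imwrite("pics/w3.png",w["color"][:,:,::-1])
E
```

```text
clock: 8.82
tool_pos: [0.4607, -0.2863, 0.3018]
orientation: [-179.9, 0.1, 16.9]
force: [-1.1, -0.1, 0.1]
opening: 0.0004
gripper_force: 0.0
[ 0.46074432 -0.28627725  0.30177448]
tip (np.float64(252.4191695245908), np.float64(243.61887731793024))
(np.float64(252.44308738191708), np.float64(202.7210295542833))
[252.43069307 202.67326733] [ 0.46148867 -0.28583086  0.055     ]
```

View pics/w3.png

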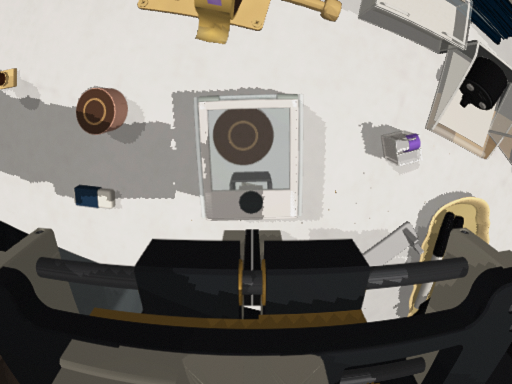

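The pad is at (251,202), where predicted, and the tool lines up with the box. Pressing.

```bash
python3 -m handwheel '[[-1,0,0,0.6,0,0,0],[-1,0,0,0.6,0,0,0],[-1,0,0,0.6,0,0,0],[-1,0,0,0.4,0,0,0],[-1,0,0,0.3,0,0,0]]';python3 -m handwheel '[[-1,0,0,0.15,0,0,0],[-1,0,0,0.15,0,0,0],[-1,0,0,0.12,0,0,0],[-1,0,0,0,0,0,0],[-1,0,0,0,0,0,0]]'
```

```text
clock: 9.5
tool_pos: [0.4626, -0.2844, 0.239]
orientation: [-180.0, 0.0, 17.1]
force: [0.5, 0.2, -0.1]
opening: 0.0004
gripper_force: 0.0
clock: 10.12
tool_pos: [0.4627, -0.2846, 0.2297]
orientation: [180.0, -0.0, 17.1]
force: [-0.3, -0.2, 1.8]
opening: 0.0008
gripper_force: 0.8
```

```bash
python3 -m handwheel '[[-1,0,0,0.1,0,0,0],[-1,0,0,0.08,0,0,0],[-1,0,0,0,0,0,0],[-1,0,0,0,0,0,0]]'
```

```text
clock: 10.62
tool_pos: [0.4628, -0.2846, 0.225]
orientation: [180.0, -0.0, 17.1]
force: [1.4, 1.3, 2.8]
opening: 0.0006
gripper_force: 1.0
```

```bash
python3 -m handwheel '[[-1,0,0,-0.2,0,0,0],[-1,0,0,-0.3,0,0,0],[-1,0,0,-0.8,0,0,0],[-1,0,0,-1,0,0,0],[-1,0,0,-1,0,0,0]]';python3 -m handwheel '[[-1,0,0,-1,0,0,0],[-1,0,0,-1,0,0,0],[-1,0,0,0,0,0,0]]'
python3 - <<'E'
from h import *
s=snapshot("scene");t=snapshot("top");z=lambda im,x,y:cv2.resize(im[y:y+80,x:x+80],(264,264),interpolation=cv2.INTER_CUBIC)
S,T=s["color"],t["color"]
cv2.imwrite("pics/f.png",np.vstack([np.hstack([z(T,105,150),z(T,168,143),z(T,360,150)]),np.hstack([z(S,175,110),z(S,210,140),z(S,305,260)])])[:,:,::-1])
E
```

```text
clock: 11.25
tool_pos: [0.4621, -0.2845, 0.3084]
orientation: [-180.0, 0.0, 17.1]
force: [0.9, -0.2, 0.4]
opening: 0.0005
gripper_force: 0.0
clock: 11.62
tool_pos: [0.4627, -0.2847, 0.3597]
orientation: [179.9, -0.2, 17.1]
force: [0.2, -0.0, -0.1]
opening: 0.0005
gripper_force: 0.0
```

View pics/f.png

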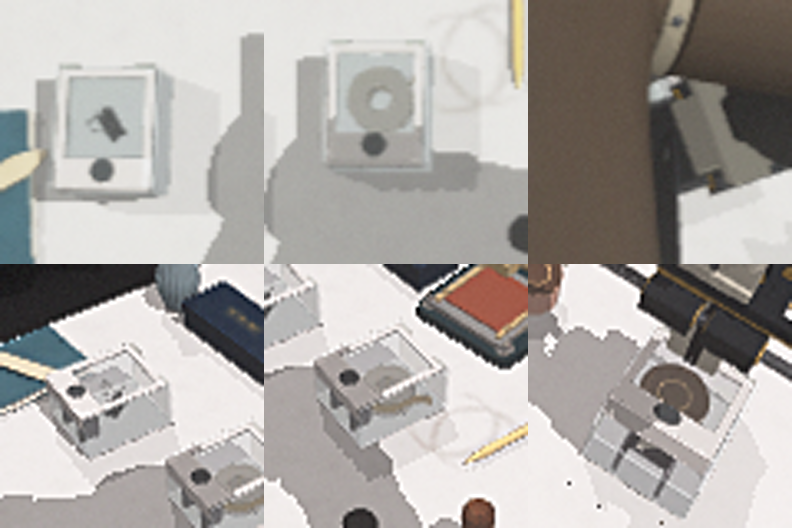

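The clip and ribbon boxes are shut, and the foil lid has sprung ajar: its pad is raised at (666,412) with an open gap at the front. The gripper is clear, about 100 mm above the raised pad.

```bash
python3 -c "from plant import *;print(close_job())"
```

```text
the job is handed in; nothing more can be done
None
```

The ribbon box was latched shut first, then the foil box was sprung ajar; the clip box was left shut, and I handed the job in with the arm clear at about 11.7 s.

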